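Let two eggs out of the roll-down egg dispenser

TASK

Set out two eggs for an omelette from the egg dispenser, without handling the eggs. With the fingertips press the paddle at the side of its rocker right down and keep it down until one egg has rolled under the lifted gate into the tray, let the paddle come all the way up so that the next egg rolls up to the gate, then press and let go the same way once more. Finish with two eggs in the tray and the other two waiting behind the closed gate; do not touch or lift any egg, and leave the things standing about where they are.

Things in the scene. Friction and masses are not known exactly. Their poses are not given: they have to be found in the camera images.
- rack: Egg dispenser, fixed: a sloping wire lane on a pale wooden base (104x246 mm). Origin on the worktop, z up; +y points downhill (8.5 degrees) to the tray; the paddle is on the -x side. The eggs lie crosswise in a queue: first centre at y = 0, z = 66 mm, the others 44 mm apart uphill. Eggs in the tray have y = 58 and 102 mm. Lane wires reach x = -38 mm, pivot brackets x = -48 mm (y = 6).
- rocker (a joint): Rocker angle (rad) about a level axis along the rack's x: 0 at rest (spring-returned, gate down), 0.95 at its stop, paddle fully down. The gate lets an egg pass from about 0.8; a second bar uphill of the pivot then comes down and holds the next egg back. That egg rolls on to the gate once the rocker is back near 0. Each egg takes under 1 s to roll.
- paddle (a point): Centre of the paddle's top: a 46x36 mm steel plate with black rubber pad (36x29 mm, long side along the rack's x) on the uphill end of the rocker's arm. In the rack's frame at rest at (-62, -42, 123) mm, rising uphill by 30 degrees; fully pressed, after an arc about the pivot, at (-62, -55, 67) mm, falling uphill by 24 degrees. Takes 1.5 N at first, 3 N at the stop. Moves with the rocker.
- pivot (a point): Point on the rocker's pivot axis, mid-lane: x = 0, y = 6, z = 82 mm in the rack's frame. Fixed.
- gate (a point): Middle of the gate bar, a 6 mm steel bar across the lane in front of the first egg; part of the rocker, rises as the paddle goes down.
- tray (a point): Middle of the tray, the open lower end of the lane with upturned wires, room for two eggs; at egg-centre height. Fixed.
- egg_1: Brown hen's egg, 57 mm long (across the lane), 44 mm thick, 60 g; first in the queue, lying against the gate bar. Origin at its centre; it rolls, so its axes turn.
- egg_2: Brown hen's egg, 57 mm long (across the lane), 44 mm thick, 60 g; second in the queue. Origin at its centre; it rolls, so its axes turn.
- egg_3: Brown hen's egg, 57 mm long (across the lane), 44 mm thick, 60 g; third in the queue. Origin at its centre; it rolls, so its axes turn.
- egg_4: Brown hen's egg, 57 mm long (across the lane), 44 mm thick, 60 g; last, uphill end. Origin at its centre; it rolls, so its axes turn.
- onion: Bystander: brown onion, 78 mm across, 85 mm high; origin under its centre.
- salt_pot: Bystander: white ceramic shaker, 42 mm across, 77 mm high; origin under its centre.
- pepper_pot: Bystander: black ceramic shaker, 42 mm across, 77 mm high; origin under its centre.
- lemon: Bystander: lemon, 71x53x51 mm, lying on the worktop; origin under its centre.
- mug: Bystander: white mug with handle, 83x115x86 mm; origin under its centre.
- egg_box: Bystander: closed cardboard egg box, 106x156x72 mm; origin under its centre.
Mind the look-alikes: they are no part of the job. What is shaped like the egg_4 but green or purple is not meant.

How it is judged (in metres and radians):
On the way, in this order (a step that is already met when the one before it is completed fails the run):
1. the paddle is pressed down with the fingertips (value of joint rocker above 0.8 rad and contact force between the fingers and rack above 0.3 N and distance between the grasp point and paddle below 0.065 m), for 0.1 s.
2. one egg lies in the tray, the paddle is up again and the next egg is at the gate (y of egg_1 in the frame of rack between 0.042 and 0.115 m and x of egg_1 in the frame of rack between -0.015 and 0.015 m and z of egg_1 in the frame of rack between 0.04 and 0.072 m and y of egg_2 in the frame of rack between -0.16 and 0.015 m and z of egg_2 in the frame of rack between 0.055 and 0.105 m and y of egg_3 in the frame of rack between -0.16 and 0.015 m and z of egg_3 in the frame of rack between 0.055 and 0.105 m and y of egg_2 in the frame of rack above -0.015 m and value of joint rocker below 0.1 rad), for 0.2 s.
3. the paddle is pressed down a second time with the fingertips (all of step 1), for 0.1 s.
At the end, for the whole second after the job is handed in: The first two eggs lie at rest in the tray (centres at least 42 mm downhill of the rack's origin, on the rails), the third is back up against the gate (centre within 15 mm of y = 0 in the rack's frame) with the fourth behind it, all slower than 0.02 m/s, and the rocker is back up (below 0.08 rad) (y of egg_1 in the frame of rack between 0.042 and 0.115 m and x of egg_1 in the frame of rack between -0.015 and 0.015 m and z of egg_1 in the frame of rack between 0.04 and 0.072 m and y of egg_2 in the frame of rack between 0.042 and 0.115 m and x of egg_2 in the frame of rack between -0.015 and 0.015 m and z of egg_2 in the frame of rack between 0.04 and 0.072 m and y of egg_3 in the frame of rack between -0.16 and 0.015 m and z of egg_3 in the frame of rack between 0.055 and 0.105 m and y of egg_4 in the frame of rack between -0.16 and 0.015 m and z of egg_4 in the frame of rack between 0.055 and 0.105 m and y of egg_3 in the frame of rack above -0.015 m and value of joint rocker below 0.08 rad and linear speed of each of egg_1, egg_2, egg_3, egg_4 below 0.02 m/s); the robot touches nothing.
It fails at once if the robot touches an egg (contact force between any of the arm, the fingers and egg_1 above 0.3 N or contact force between any of the arm, the fingers and egg_2 above 0.3 N or contact force between any of the arm, the fingers and egg_3 above 0.3 N or contact force between any of the arm, the fingers and egg_4 above 0.3 N).
It fails at once if an egg is lifted out of the lane or falls off it (z of any of egg_1, egg_2, egg_3, egg_4 in the frame of rack above 0.115 m or z of any of egg_1, egg_2, egg_3, egg_4 in the frame of rack below 0.038 m).
It fails at once if a third egg gets past the gate (y of any of egg_3, egg_4 in the frame of rack above 0.035 m).
It fails at once if a bystander is pushed more than 2 cm or tipped (distance of any of onion, salt_pot, pepper_pot, lemon, mug, egg_box from where it was at the start of the episode above 0.02 m or angle between any of onion, salt_pot, pepper_pot, lemon, mug, egg_box's own z axis and vertical above 0.3 rad).
It also fails if it takes over 45 s, if anything falls off the work surface, if the arm or the gripper's body presses on something with over 40 N, if the wrist force passes 120 N, or if a joint passes its speed limit or range.

ROBOT

A 7-joint arm with a two-finger parallel gripper is mounted at the origin on a cart in front of the work surface, level with it; the furniture and walls round the work are solid. World frame = base frame: x ahead of the robot, y to its left, z up, the work surface at z = 0. Lengths are in mm, angles in rad, forces in N, time in s.
With the tool pointing down it reaches from about 425 to 1025 mm from the base axis. Payload 9.4 kg.
Tool frame: the origin (TCP) lies midway between the tips of the shut fingers; the grasp point (between the pads) lies 19 mm behind it; z points along the fingers, y is the line along which they close (so a half turn about z gives the same grasp; the last joint's range is limited). The gripper opens to 85 mm and grips with 20 to 120 N. Pads are 22 mm wide; open, the fingers measure 114 mm over their backs; the gripper's body (76 mm by 85 mm) begins 54 mm behind the grasp point. The pads swing forward as they close: fully open they stand 13 mm farther back than shut.
Start: joints at [-1.293, 0.599, -0.003, 1.599, 0.002, 0.943, -0.08], TCP at [251.871, 679.842, 231.275] pointing down, gripper open.
Joint ranges: [-2.57, 2.57], [-0.35, 1.97], [-1.29, 1.29], [0.11, 2.56], [-1.05, 4.19], [0.11, 1.86], [-2.63, 2.63]. Speed limits (rad/s): [2.22, 2.22, 3.01, 3.01, 3.14, 3.14, 3.14].

INTERFACE

Orientations are given as a unit quaternion [x, y, z, w].
In Python, from cell import observe, capture, job_done gives the robot as it stands.
- The arm moves only by the tool servo_tool, never from a script. Its arguments are lists of equal length, an entry for each row: "offset": the shift along the tool's x, y, z scaled (see below), a list of three; "delta_rot": the turn, a rotation vector about the tool's x, y, z scaled (see below), a list of three; "hand": the gripper's target within -1 to 1 (shut at 1, half-way at 0, fully open at -1). A call has 1 to 8 rows; each row is the pose to reach, as a shift and turn from the pose commanded when the call began, along the tool's axes at that moment, turning the shorter way round; what a row does not reach only later rows make up. The controller multiplies each number of a shift by 400 mm and each number of a turn by 180 degrees. A row lasts 1/10 s, in which the tool goes at most 50 mm and 8.59 degrees, less where a joint would pass 70% of its speed; a pose out of reach is approached as far as the arm can. A call with a number of a shift or a turn outside -1 to 1 is refused whole. A call with a gripper value outside its range is refused whole. The fingers move at their own pace and stop on an object; "force" is the grip in N (left out, the last holds). Time passes only in rows, so rows that repeat a pose let the fingers close. It gives the time, the measured TCP pose, the force, the opening and the grip force at its end, in the units of the state.
- observe(): the state, without advancing time (a new reading comes with each control period).
- capture(name): name is "scene" or "top" or "wrist"; returns a dict with "img" (400x640x3 uint8, red, green, blue), "K" (3x3 intrinsics, pixels), "R" (3x3) and "t" (3): a world point X has camera coordinates R X + t. Camera axes: x right, y down, z forward; pixel columns grow to the right and rows downward; lengths in mm; the calibration is good to about 2 mm. A picture is of the moment at which its call begins. There is no depth.
- job_done(): hands the job in; it is judged then, once.
The state is a dict: "time_s": time; "joint_positions": joint angles; "joint_vel": joint speeds; "tau": joint torques, N m; "tool_pos": TCP position; "eef_rot": TCP orientation; "contact_force": force on the tool from outside, world axes, zero at the start; "moment": the same for the moment, N m; "opening": opening from 0.0 (shut) to 1.0 (fully open); "grasp_force": force on a finger pad.
Only numpy, scipy, OpenCV 4.12 (cv2) and the standard library are available. Lean on these libraries where they do the work, as an engineer would, in place of code of your own. Each camera call takes 0.05 s, during which the arm holds its last target. There are 200 camera calls.

## Working session

There is one attempt and no reset: what is moved stays moved. The work goes in short steps, Python scripts to look and compute and a tool call to move; the robot and the scene stay as the last step left them, time stands still between calls to the robot, and variables do not carry over. Pictures are saved under pics/ and viewed, at most 10 in all, crops included, and the job is handed in when it is done.

Besides the shell and the picture viewer there is one more tool, called in YAML: its name, and indented under it one key for each argument. servo_tool: Moves the arm, as the interface text tells. Its arguments: {"type":"object","properties":{"offset":{"type":"array"},"delta_rot":{"type":"array"},"hand":{"type":"array"},"force":{"type":"number"}},"required":["offset","delta_rot","hand"]}

```bash
mkdir -p pics
python3 - <<'E'
from cell import observe,capture
import cv2,pickle
s=observe();print(s)
d={n:capture(n) for n in("scene","top")}
pickle.dump(d,open('c0.pkl','wb'))
for n in d: cv2.imwrite(f'pics/{n}0.png',d[n]['img'][:,:,::-1]);print(n,d[n]['K'],d[n]['R'],d[n]['t'])
E
```

```text
{'time_s': 0.0, 'joint_positions': array([-1.29269495,  0.60014177, -0.00253931,  1.60012252,  0.00179174,
        0.94288587, -0.0798111 ]), 'joint_vel': array([ 0.00072011,  0.00052152,  0.00048014,  0.00102085,  0.00153258,
       -0.00050047,  0.00019251]), 'tau': array([ 2.47808784e-04, -7.76455736e+01,  1.56475257e+00, -2.58009499e+01,
        1.22805830e-02,  8.77168874e-03,  1.81386758e-05]), 'tool_pos': array([251.72207601, 679.4028089 , 230.40760615]), 'eef_rot': array([ 1.76452263e-01,  9.84308892e-01, -7.74622754e-04, -6.86662252e-05]), 'contact_force': array([ 0.39366738, -0.04824971,  0.52675078]), 'moment': array([0.02661123, 0.02685627, 0.01945332]), 'grasp_force': 0.0, 'opening': 0.9986013248092206}
scene [[432.47772158   0.         314.06487454]
 [  0.         432.47772158 192.72493182]
 [  0.           0.           1.        ]] [[ 0.69699225 -0.71707456 -0.00242485]
 [-0.5440356  -0.5265904  -0.65324407]
 [ 0.4671478   0.45662526 -0.75714352]] [-530.66468825  303.62272284 1292.1866248 ]
top [[449.36755101   0.         316.36178725]
 [  0.         449.36755101 199.62094405]
 [  0.           0.           1.        ]] [[ 0.00120779 -0.9998368   0.01802555]
 [-0.99594924 -0.00282337 -0.08987286]
 [ 0.08990909 -0.01784399 -0.99579011]] [-172.77701422  597.7559908  1167.03218236]
```

View pics/scene0.png

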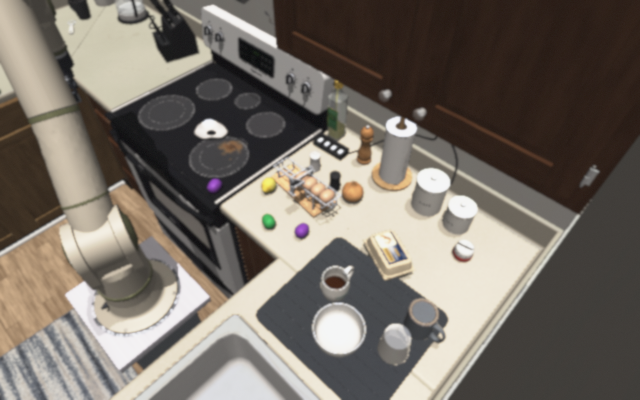

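View pics/top0.png

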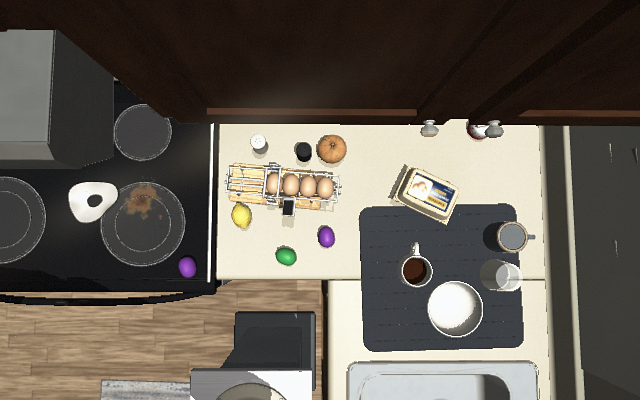

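The scene view shows the dispenser with four brown eggs at about (315,188), with a yellow lemon, green and purple eggs, onion and pots around it. In the top view the brown eggs are at (273,185), (291,184), (309,186) and (326,187), the tray lies to the left, and the black pad is at (289,207). 
Candidates for the paddle: black square at (289,207) on the rack's near side, and the black pepper pot at (303,151). I choose the square. Egg look-alikes are green (286,256), purple (326,237) and purple (188,267), and none of them are used.

```bash
cat > h.py <<'E'
import numpy as np
def ray(c,u,v,z):
    d=c['R'].T@np.linalg.inv(c['K'])@[u,v,1.]; o=-c['R'].T@c['t']
    return o+d*(z-o[2])/d[2]
def proj(c,X):
    p=c['K']@(c['R']@np.asarray(X,float)+c['t']); return p[:2]/p[2]
E
python3 - <<'E'
import cv2,pickle,numpy as np
from h import *
d=pickle.load(open('c0.pkl','rb'));c=d['top'];im=c['img']
hsv=cv2.cvtColor(im,cv2.COLOR_RGB2HSV)
print(hsv[185,[273,291,309,326]],hsv[207,289],im[207,289])
m=np.zeros(im.shape[:2],np.uint8);m[170:202,262:338]=1
g=cv2.inRange(hsv,(3,55,120),(18,170,255))*m
g=cv2.morphologyEx(g,cv2.MORPH_OPEN,np.ones((5,5)))
g=cv2.erode(g,np.ones((3,3)))
n,l,st,ce=cv2.connectedComponentsWithStats(g);print(st,ce)
k=np.zeros_like(m);k[197:220,280:300]=1
b=cv2.inRange(im,(0,0,0),(60,60,60))*k
n,l,st,cb=cv2.connectedComponentsWithStats(b);print(st,cb)
cr=cv2.resize(im[140:230,215:350],None,fx=5,fy=5,interpolation=cv2.INTER_CUBIC)
cv2.imwrite('pics/crop.png',cr[:,:,::-1])
E
```

```text
[[ 26  30 250]
 [ 23  42 249]
 [ 20  59 249]
 [ 20  59 249]] [ 0 12 42] [42 40 40]
[[     0      0    640    400 255671]
 [   271    175      6      3     18]
 [   286    176     12     14     69]
 [   305    177     10      9     41]
 [   318    178     15     14     84]
 [   301    182      4      9     27]
 [   284    184      3      5     15]
 [   272    190      3      3      9]
 [   288    191      7      3     21]
 [   304    193      7      3     21]
 [   321    194      8      3     24]] [[319.51840842 199.51883475]
 [273.5        176.        ]
 [293.05797101 180.7826087 ]
 [309.70731707 180.2195122 ]
 [325.30952381 184.19047619]
 [302.33333333 186.        ]
 [285.         186.        ]
 [273.         191.        ]
 [291.         192.        ]
 [307.         194.        ]
 [324.5        195.        ]]
[[     0      0    640    400 255874]
 [   283    201     10     14    126]] [[319.51579293 199.49606056]
 [287.42857143 207.5       ]]
```

View pics/crop.png

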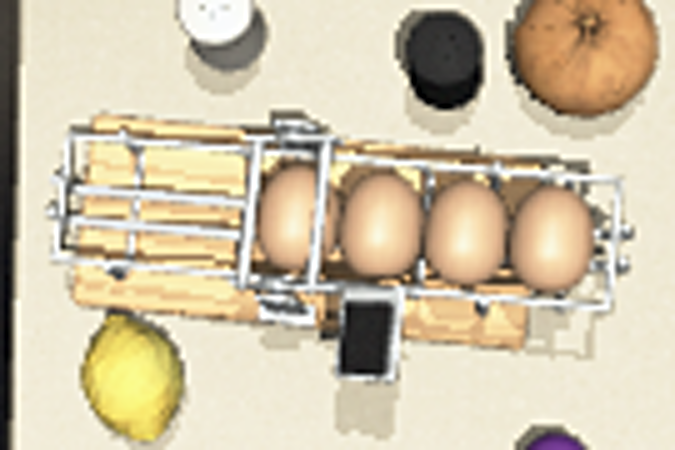

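The crop confirms that the black pad on its steel plate, on the near side of the rack, is at full-image (288.4,207.4). Egg centres are at (274,183.4), (291,184.4), (308,186) and (325.4,187.4), and the tray on the left is empty.

```bash
cat >> h.py <<'E'
from scipy.spatial.transform import Rotation as Ro
def torack(P,R2,t2): return R2@np.asarray(P)[:2]+t2
E
python3 - <<'E'
import pickle
from h import *
from cell import observe
d=pickle.load(open('c0.pkl','rb'));c=d['top']
px=[(274,183.4),(291,184.4),(308,186),(325.4,187.4),(288.4,207.4)]
s=np.sin(np.radians(8.5));k=np.cos(np.radians(8.5))
M=np.array([[0,-44*k*i,66+44*s*i] for i in range(4)]+[[-62,-42,123]])
W=np.array([ray(c,*p,m[2]) for p,m in zip(px,M)])
a=M[:,:2]-M[:,:2].mean(0);b=W[:,:2]-W[:,:2].mean(0)
th=np.arctan2((a[:,0]*b[:,1]-a[:,1]*b[:,0]).sum(),(a*b).sum())
R=np.array([[np.cos(th),-np.sin(th)],[np.sin(th),np.cos(th)]])
t=W[:,:2].mean(0)-R@M[:,:2].mean(0)
print(th,t,'res',W[:,:2]-(M[:,:2]@R.T+t))
print('paddle',W[4],'scene proj',[proj(d['scene'],w) for w in W])
np.save('rack.npy',np.r_[th,t])
E
```

```text
-0.0815189175452142 [635.79614764 -62.88040293] res [[ 0.63939228  1.36970427]
 [ 0.92651965  0.6405084 ]
 [-0.30389267  0.35947972]
 [-0.9772286  -0.47462953]
 [-0.28479066 -1.89506286]]
paddle [ 570.29724452 -101.58741407  123.        ] scene proj [array([301.72484702, 177.4612443 ]), array([310.04905001, 183.23059446]), array([318.26920184, 189.38398671]), array([327.03781242, 195.76679666]), array([295.58906704, 182.51755263])]
```

```bash
cat >> h.py <<'E'
def plan(pts,yaw=False):
    """pts: rack-frame TCP points; prints offsets/400 in tool axes and turn/pi"""
    from cell import observe
    s=observe(); T=Ro.from_quat(s['eef_rot']); th,x,y=np.load('rack.npy'); B=Ro.from_euler('z',th)
    p=B.inv().apply(s['tool_pos']-[x,y,0])
    print('t',s['time_s'],'tcp rack',p.round(1),'F',s['contact_force'].round(1),'open',s['opening'])
    G=B*Ro.from_matrix([[0,1,0],[1,0,0],[0,0,-1]])
    print('turn',((T.inv()*G).as_rotvec()/np.pi).round(4),'or',((T.inv()*G*Ro.from_euler('z',np.pi)).as_rotvec()/np.pi).round(4))
    for q in pts: print(q,(T.inv().apply(B.apply(np.array(q,float)-p))/400).round(4))
E
python3 -c "
from h import *
plan([(-65,-48,231),(-65,-48,160)])"
```

```text
t 0.1 tcp rack [-443.2  708.6  230.5] F [-0.3 -0.4 -0.1] open 0.9992389567744987
turn [-4.00e-04  3.00e-04  4.13e-01] or [-4.00e-04 -4.00e-04 -5.87e-01]
(-65, -48, 231) [-1.4208e+00 -1.5661e+00  1.2000e-03]
(-65, -48, 160) [-1.4208 -1.5659  0.1787]
```

servo_tool:
  offset:
    - [-0.65,-0.72,0]
    - [-0.65,-0.72,0]
    - [-0.65,-0.72,0]
    - [-0.65,-0.72,0]
    - [-0.65,-0.72,0]
    - [-0.65,-0.72,0]
    - [-0.65,-0.72,0]
    - [-0.65,-0.72,0]
  delta_rot:
    - [0,0,0.2]
    - [0,0,0.2]
    - [0,0,0.2]
    - [0,0,0.2]
    - [0,0,0.2]
    - [0,0,0.2]
    - [0,0,0.2]
    - [0,0,0.2]
  hand: [1,1,1,1,1,1,1,1]

```text
time_s: 0.9
tool_pos: [396.2, 316.3, 231.3]
eef_rot: [0.473, 0.881, -0.0, 0.0]
contact_force: [0.0, 0.7, -0.3]
opening: 0.006
grasp_force: 0.0
```

```bash
python3 -c "
from h import *
plan([(-65,-48,231),(-65,-48,160)])"
```

```text
t 0.9 tcp rack [-269.6  358.4  231.3] F [ 0.   0.7 -0.3] open 0.005875198527747555
turn [-1.000e-04  3.000e-04  2.125e-01] or [-3.000e-04 -1.000e-04 -7.875e-01]
(-65, -48, 231) [-1.1146 -0.2271  0.0015]
(-65, -48, 160) [-1.1145 -0.2271  0.179 ]
```

servo_tool:
  offset:
    - [-0.9,-0.183,0]
    - [-0.9,-0.183,0]
    - [-0.9,-0.183,0]
    - [-0.9,-0.183,0]
    - [-0.9,-0.183,0]
    - [-0.9,-0.183,0]
    - [-0.9,-0.183,0]
    - [-0.9,-0.183,0]
  delta_rot:
    - [0,0,0.21]
    - [0,0,0.21]
    - [0,0,0.21]
    - [0,0,0.21]
    - [0,0,0.21]
    - [0,0,0.21]
    - [0,0,0.21]
    - [0,0,0.21]
  hand: [1,1,1,1,1,1,1,1]

```text
time_s: 1.7
tool_pos: [535.5, -26.0, 231.5]
eef_rot: [0.734, 0.679, -0.0, 0.001]
contact_force: [0.4, 0.2, -0.3]
opening: -0.002
grasp_force: 0.0
```

```bash
python3 -c "
from h import *
plan([(-65,-48,231),(-65,-48,160)])"
```

```text
t 1.7 tcp rack [-103.    28.6  231.5] F [ 0.4  0.2 -0.3] open -0.0018394800092491905
turn [0.0005 0.0006 0.0013] or [-9.000e-04  7.000e-04 -9.987e-01]
(-65, -48, 231) [-0.1918  0.0942  0.0017]
(-65, -48, 160) [-0.1915  0.094   0.1792]
```

servo_tool:
  offset:
    - [-0.1,0.05,0]
    - [-0.19,0.094,0.05]
    - [-0.19,0.094,0.1]
    - [-0.19,0.094,0.17]
    - [-0.19,0.094,0.17]
    - [-0.19,0.094,0.17]
  delta_rot:
    - [0,0,0]
    - [0,0,0]
    - [0,0,0]
    - [0,0,0]
    - [0,0,0]
    - [0,0,0]
  hand: [1,1,1,1,1,1]

```text
time_s: 2.3
tool_pos: [566.0, -99.2, 163.3]
eef_rot: [0.732, 0.681, -0.001, -0.0]
contact_force: [0.3, 0.2, 1.2]
opening: 0.0
grasp_force: 0.0
```

Run:
```python
from h import *
from cell import capture
import cv2,pickle
plan([(-65,-48,160),(-65,-46,130)])
for n in('top','wrist'):
    c=capture(n);pickle.dump(c,open(n+'1.pkl','wb'))
    im=c['img']; 
    if n=='top': im=cv2.resize(im[120:240,210:360],None,fx=5,fy=5,interpolation=cv2.INTER_CUBIC);A=im[:,:,::-1]
    else: cv2.imwrite('pics/w1.png',im[:,:,::-1])
cv2.imwrite('pics/t1.png',A)
```

```text
t 2.3 tcp rack [-66.6 -41.9 163.3] F [0.3 0.2 1.2] open 9.359346005015668e-05
turn [-0.0005  0.      0.003 ] or [-1.00e-04 -7.00e-04 -9.97e-01]
(-65, -48, 160) [-0.0153  0.0038  0.0081]
(-65, -46, 130) [-0.0103  0.0039  0.0831]
```

View pics/w1.png

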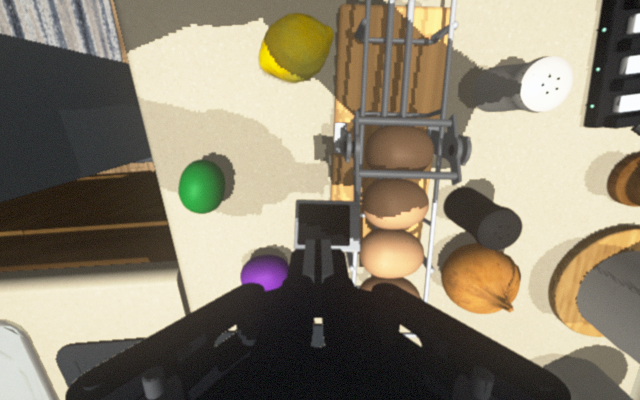

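The wrist view shows the pad plate spanning roughly (296–358, 200–248), centre about (327,224), with the fingertips at (318,245) just above it. Egg 1 is at (400,147) against the gate.

Run:
```python
from h import *
import pickle
c=pickle.load(open('wrist1.pkl','rb'))
th,x,y=np.load('rack.npy');B=Ro.from_euler('z',th)
f=lambda p:B.inv().apply(p-[x,y,0]).round(1)
print('pad',f(ray(c,327,224,123)),'corners',[f(ray(c,u,v,z)) for u,v,z in((298,200,114),(352,202,114),(357,247,132))])
print('egg1',f(ray(c,400,147,66)),'egg3',f(ray(c,392,254,79)))
```

```text
pad [-60.2 -39.8 123. ] corners [array([-80.6, -25.5, 114. ]), array([-42.5, -26.6, 114. ]), array([-40. , -52.6, 132. ])]
egg1 [ 1.4  6.  66. ] egg3 [ -0.4 -86.3  79. ]
```

```bash
python3 -c "
from h import *
plan([(-63,-43,140),(-63,-44,125),(-63,-52,100),(-63,-54,85),(-63,-54,76)])"
```

```text
t 2.4 tcp rack [-65.7 -41.8 164.4] F [-0.   0.1  0.3] open 0.0014689459111636907
turn [0.0004 0.     0.0031] or [-0.000e+00  7.000e-04 -9.969e-01]
(-63, -43, 140) [-0.0032  0.0066  0.0611]
(-63, -44, 125) [-0.0057  0.0065  0.0986]
(-63, -52, 100) [-0.0257  0.0063  0.1611]
(-63, -54, 85) [-0.0307  0.0062  0.1986]
(-63, -54, 76) [-0.0307  0.0061  0.2211]
```

servo_tool:
  offset:
    - [-0.003,0.006,0.03]
    - [-0.003,0.006,0.06]
    - [-0.006,0.006,0.1]
    - [-0.016,0.006,0.13]
    - [-0.026,0.006,0.16]
    - [-0.03,0.006,0.18]
    - [-0.03,0.006,0.2]
    - [-0.03,0.006,0.21]
  delta_rot:
    - [0,0,0]
    - [0,0,0]
    - [0,0,0]
    - [0,0,0]
    - [0,0,0]
    - [0,0,0]
    - [0,0,0]
    - [0,0,0]
  hand: [1,1,1,1,1,1,1,1]

```text
time_s: 3.2
tool_pos: [567.6, -112.0, 78.6]
eef_rot: [0.732, 0.681, -0.0, 0.0]
contact_force: [-1.6, -1.3, 3.7]
opening: 0.003
grasp_force: 1.6
```

```bash
python3 -c "
from h import *
plan([(-63,-54,73),(-63,-54,68)])"
```

```text
t 3.2 tcp rack [-64.  -54.5  78.6] F [-1.6 -1.3  3.7] open 0.002922665999499151
turn [-0.0001  0.0002  0.0028] or [-3.000e-04 -2.000e-04 -9.972e-01]
(-63, -54, 73) [0.0014 0.0025 0.0141]
(-63, -54, 68) [0.0014 0.0025 0.0266]
```

servo_tool:
  offset:
    - [0,0,0.008]
    - [0,0,0.016]
    - [0,0,0.016]
  delta_rot:
    - [0,0,0]
    - [0,0,0]
    - [0,0,0]
  hand: [1,1,1]

```text
time_s: 3.5
tool_pos: [567.7, -111.3, 72.7]
eef_rot: [0.732, 0.681, -0.0, -0.0]
contact_force: [-2.0, -2.2, 2.5]
opening: -0.002
grasp_force: 1.6
```

Run:
```python
from h import *
from cell import capture
import cv2
plan([(-63,-54,73),(-63,-54,68)])
im=capture('wrist')['img'];cv2.imwrite('pics/w2.png',im[:,:,::-1])
```

```text
t 3.5 tcp rack [-63.9 -53.8  72.7] F [-2.  -2.2  2.5] open -0.0023285781502487926
turn [-0.0001  0.      0.0031] or [-0.000e+00 -1.000e-04 -9.969e-01]
(-63, -54, 73) [-0.0004  0.0023 -0.0007]
(-63, -54, 68) [-0.0004  0.0023  0.0118]
```

View pics/w2.png

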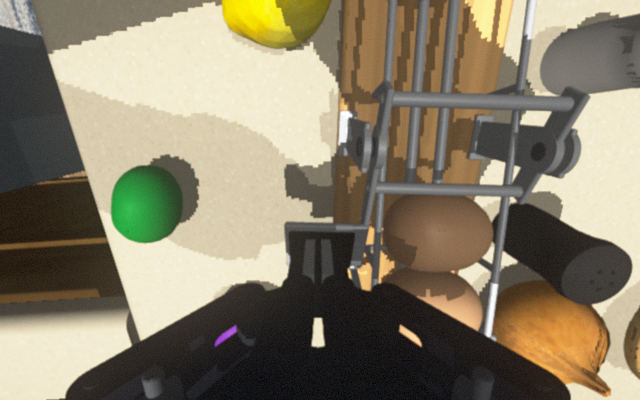

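The gate is raised (bar at (480,102)), the hold-back bar at (450,190) is down in front of egg 2 at (438,232), and egg 1 has left the gate. I press to the stop and hold.

servo_tool:
  offset:
    - [0,0,0.006]
    - [0,0,0.01]
    - [0,0,0.01]
    - [0,0,0.01]
    - [0,0,0.01]
    - [0,0,0.01]
    - [0,0,0.01]
    - [0,0,0.01]
  delta_rot:
    - [0,0,0]
    - [0,0,0]
    - [0,0,0]
    - [0,0,0]
    - [0,0,0]
    - [0,0,0]
    - [0,0,0]
    - [0,0,0]
  hand: [1,1,1,1,1,1,1,1]

```text
time_s: 4.35
tool_pos: [568.0, -111.0, 69.6]
eef_rot: [0.732, 0.681, 0.0, -0.0]
contact_force: [-3.3, 0.3, 11.7]
opening: -0.002
grasp_force: 5.5
```

Run:
```python
from h import *
from cell import capture
import cv2
plan([(-64,-54,85),(-64,-52,100),(-64,-44,125),(-64,-43,160)])
a=[capture(n)['img'] for n in('top','scene')]
A=cv2.resize(a[0][140:230,210:350],(560,360));B=cv2.resize(a[1][140:230,240:380],(560,360))
cv2.imwrite('pics/p3.png',cv2.resize(np.vstack([A,B]),None,fx=.8,fy=.8)[:,:,::-1])
```

```text
t 4.35 tcp rack [-63.7 -53.5  69.6] F [-3.3  0.3 11.7] open -0.0015586743563343742
turn [ 0.0002 -0.0002  0.0031] or [ 3.000e-04  3.000e-04 -9.969e-01]
(-64, -54, 85) [-0.0013 -0.0007 -0.0384]
(-64, -52, 100) [ 0.0037 -0.0007 -0.0759]
(-64, -44, 125) [ 0.0238 -0.0004 -0.1384]
(-64, -43, 160) [ 0.0263 -0.0004 -0.2259]
```

View pics/p3.png

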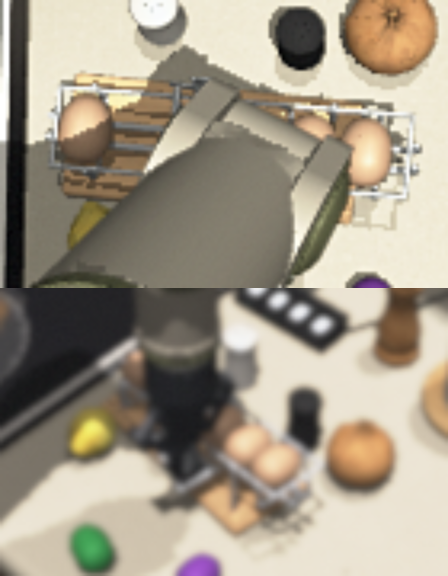

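The rocker is at its stop (12 N). In the top crop one egg lies at the tray's lower end (85,128), with the others behind. Now I release.

servo_tool:
  offset:
    - [0,0,-0.04]
    - [0.004,0,-0.076]
    - [0.014,0,-0.11]
    - [0.024,0,-0.15]
    - [0.026,0,-0.23]
    - [0.026,0,-0.23]
    - [0.026,0,-0.23]
    - [0.026,0,-0.23]
  delta_rot:
    - [0,0,0]
    - [0,0,0]
    - [0,0,0]
    - [0,0,0]
    - [0,0,0]
    - [0,0,0]
    - [0,0,0]
    - [0,0,0]
  hand: [1,1,1,1,1,1,1,1]

```text
time_s: 5.25
tool_pos: [568.4, -100.5, 160.6]
eef_rot: [0.732, 0.681, -0.0, -0.0]
contact_force: [0.5, -0.7, 0.3]
opening: 0.001
grasp_force: 0.0
```

servo_tool:
  offset:
    - [0,0,0]
    - [0,0,0]
    - [0,0,0]
    - [0,0,0]
    - [0,0,0]
    - [0,0,0]
    - [0,0,0]
    - [0,0,0]
  delta_rot:
    - [0,0,0]
    - [0,0,0]
    - [0,0,0]
    - [0,0,0]
    - [0,0,0]
    - [0,0,0]
    - [0,0,0]
    - [0,0,0]
  hand: [1,1,1,1,1,1,1,1]

```text
time_s: 6.05
tool_pos: [568.7, -101.0, 160.9]
eef_rot: [0.732, 0.681, 0.0, 0.0]
contact_force: [0.1, 0.4, -0.0]
opening: -0.002
grasp_force: 0.0
```

Run:
```python
from h import *
from cell import capture
import cv2
plan([(-63,-43,140),(-63,-44,125),(-63,-52,100),(-63,-54,85),(-63,-54,76)])
im=capture('wrist')['img'];cv2.imwrite('pics/w4.png',im[:,:,::-1])
```

```text
t 6.05 tcp rack [-63.8 -43.4 160.9] F [ 0.1  0.4 -0. ] open -0.0016423541863672588
turn [0.     0.     0.0031] or [-0.000e+00  1.000e-04 -9.969e-01]
(-63, -43, 140) [0.0011 0.002  0.0523]
(-63, -44, 125) [-0.0014  0.002   0.0898]
(-63, -52, 100) [-0.0214  0.0018  0.1523]
(-63, -54, 85) [-0.0264  0.0018  0.1898]
(-63, -54, 76) [-0.0264  0.0018  0.2123]
```

View pics/w4.png

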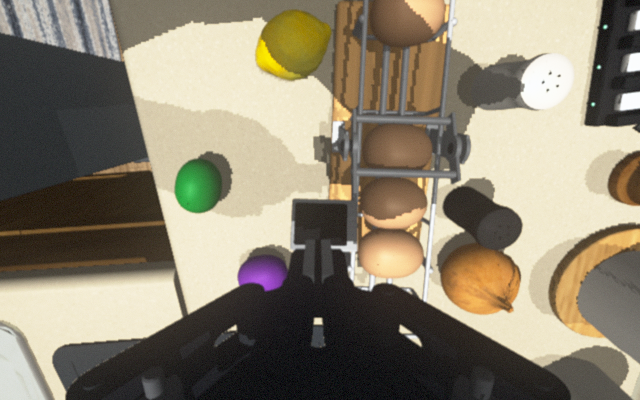

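Egg 1 is in the tray at (407,15) and egg 2 is up against the closed gate at (398,147). Eggs 3 and 4 are at (394,203) and (390,254), and the paddle is up at (323,223). Second press, the same way.

servo_tool:
  offset:
    - [0,0.002,0.025]
    - [0,0.002,0.052]
    - [-0.002,0.002,0.09]
    - [-0.012,0.002,0.12]
    - [-0.021,0.002,0.15]
    - [-0.026,0.002,0.18]
    - [-0.026,0.002,0.205]
    - [-0.026,0.002,0.22]
  delta_rot:
    - [0,0,0]
    - [0,0,0]
    - [0,0,0]
    - [0,0,0]
    - [0,0,0]
    - [0,0,0]
    - [0,0,0]
    - [0,0,0]
  hand: [1,1,1,1,1,1,1,1]

```text
time_s: 6.9
tool_pos: [568.4, -111.5, 71.8]
eef_rot: [0.732, 0.681, -0.0, -0.0]
contact_force: [0.0, -0.1, 3.7]
opening: -0.0
grasp_force: 1.4
```

servo_tool:
  offset:
    - [0,0,0.006]
    - [0,0,0.012]
    - [0,0,0.012]
    - [0,0,0.012]
    - [0,0,0.012]
    - [0,0,0.012]
    - [0,0,0.012]
    - [0,0,0.012]
  delta_rot:
    - [0,0,0]
    - [0,0,0]
    - [0,0,0]
    - [0,0,0]
    - [0,0,0]
    - [0,0,0]
    - [0,0,0]
    - [0,0,0]
  hand: [1,1,1,1,1,1,1,1]

```text
time_s: 7.7
tool_pos: [568.7, -111.1, 69.4]
eef_rot: [0.732, 0.681, 0.001, -0.0]
contact_force: [-5.8, 1.3, 16.4]
opening: 0.002
grasp_force: 6.9
```

servo_tool:
  offset:
    - [0,0,0]
    - [0,0,0]
    - [0,0,0]
  delta_rot:
    - [0,0,0]
    - [0,0,0]
    - [0,0,0]
  hand: [1,1,1]

```text
time_s: 8.0
tool_pos: [568.6, -111.1, 69.4]
eef_rot: [0.732, 0.681, 0.0, -0.0]
contact_force: [-4.5, 1.3, 16.0]
opening: 0.0
grasp_force: 6.9
```

Run:
```python
from h import *
from cell import capture
import cv2
plan([(-64,-54,85),(-64,-52,100),(-64,-44,125),(-64,-43,160)])
im=capture('top')['img'];cv2.imwrite('pics/p5.png',cv2.resize(im[140:230,210:350],None,fx=4,fy=4)[:,:,::-1])
```

```text
t 8.0 tcp rack [-63.  -53.5  69.4] F [-4.5  1.3 16. ] open 0.00018579119477144052
turn [ 0.0002 -0.0002  0.0031] or [ 4.000e-04  3.000e-04 -9.969e-01]
(-64, -54, 85) [-0.0011 -0.0025 -0.039 ]
(-64, -52, 100) [ 0.0039 -0.0024 -0.0765]
(-64, -44, 125) [ 0.0239 -0.0022 -0.139 ]
(-64, -43, 160) [ 0.0265 -0.0021 -0.2265]
```

View pics/p5.png

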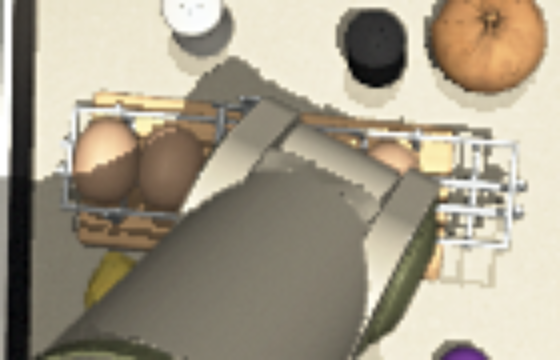

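Two eggs are in the tray at (107,160) and (170,168). I release, rise and wait.

servo_tool:
  offset:
    - [0,0,-0.04]
    - [0.004,0,-0.076]
    - [0.014,0,-0.11]
    - [0.024,0,-0.15]
    - [0.026,0,-0.25]
    - [0.026,0,-0.3]
    - [0.026,0,-0.3]
    - [0.026,0,-0.3]
  delta_rot:
    - [0,0,0]
    - [0,0,0]
    - [0,0,0]
    - [0,0,0]
    - [0,0,0]
    - [0,0,0]
    - [0,0,0]
    - [0,0,0]
  hand: [1,1,1,1,1,1,1,1]

```text
time_s: 8.85
tool_pos: [569.7, -100.4, 188.6]
eef_rot: [0.732, 0.682, 0.001, 0.0]
contact_force: [-0.1, 1.1, -0.3]
opening: 0.001
grasp_force: 0.0
```

servo_tool:
  offset:
    - [0,0,0]
    - [0,0,0]
    - [0,0,0]
    - [0,0,0]
    - [0,0,0]
    - [0,0,0]
    - [0,0,0]
    - [0,0,0]
  delta_rot:
    - [0,0,0]
    - [0,0,0]
    - [0,0,0]
    - [0,0,0]
    - [0,0,0]
    - [0,0,0]
    - [0,0,0]
    - [0,0,0]
  hand: [1,1,1,1,1,1,1,1]

```text
time_s: 9.65
tool_pos: [569.4, -101.1, 188.1]
eef_rot: [0.732, 0.681, 0.0, 0.0]
contact_force: [0.4, -0.6, -0.2]
opening: -0.001
grasp_force: 0.0
```

servo_tool:
  offset:
    - [0,0,0]
    - [0,0,0]
    - [0,0,0]
    - [0,0,0]
    - [0,0,0]
    - [0,0,0]
    - [0,0,0]
    - [0,0,0]
  delta_rot:
    - [0,0,0]
    - [0,0,0]
    - [0,0,0]
    - [0,0,0]
    - [0,0,0]
    - [0,0,0]
    - [0,0,0]
    - [0,0,0]
  hand: [1,1,1,1,1,1,1,1]

```text
time_s: 10.45
tool_pos: [569.4, -101.1, 188.1]
eef_rot: [0.732, 0.681, 0.0, 0.0]
contact_force: [0.2, -0.1, -0.3]
opening: 0.005
grasp_force: 0.0
```

Run:
```python
from h import *
from cell import capture
import cv2
plan([])
im=capture('wrist')['img'];cv2.imwrite('pics/w6.png',im[:,:,::-1])
```

```text
t 10.45 tcp rack [-63.  -43.5 188.1] F [ 0.2 -0.1 -0.3] open 0.0049728956654303295
turn [0.    0.    0.003] or [-0.     0.    -0.997]
```

View pics/w6.png

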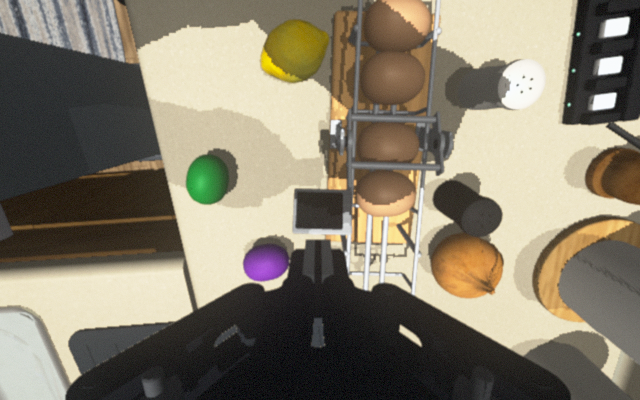

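Two eggs are in the tray at (397,24) and (392,77), the third is at the gate (388,143) with the fourth behind it (386,192), and the paddle is up and free.

```bash
python3 -c "
from cell import job_done
print(job_done())"
```

```text
the job is handed in; nothing more can be done
None
```

I handed in the job after about 10.5 s on the robot's clock: two eggs are in the tray, the third and fourth wait behind the closed gate with the paddle up, and I saw no contact with eggs or bystanders; no verdict came back.

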